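Free the cream tin from its push-to-release well

TASK

Three alike cream tins sit level in the wells of the grey caddy, but only one well still has a working push-to-release catch, and sight does not tell which. Press the tins gently, without denting them, to find the one that gives and springs up; lift that tin out and set it down (do not drop it) flat, lid up, on the floor of the wooden tray beside the teething ring. Leave the other two tins home in their wells, and the ring, the mug and the aspirator where they are.

Things in the scene. Friction and masses are not known exactly. Their poses are not given: they have to be found in the camera images.
- caddy: fixed grey plastic block on a pine foot, 92 mm (its x) by 256 mm (its y), 70 mm high, on the table; origin at the centre of its underside, z up. Three round wells, 57 mm wide, at y = -80, 0 and +80 mm (x = 0) hold one cream tin each, lid level with the block's top within about 1 mm, so it cannot be gripped. Hidden under the tins: one working catch, two stuck ones; which is which changes
- caddy_top (a point): centre of the caddy's top. Working catch: spring bears up with 5 N; pushed far enough down, by 3 to 9 mm, different each time (under 8 N all the way; hard stop at 11 mm), it unlatches, and as the push is taken away the tin rises in about 0.3 s to stand 22 mm proud, loose. Stuck catch: yields only about 1 mm per 16 N, comes back level, never rises. Over 30 N dents a tin
- tin_a_mid (a point): closed round aluminium cream tin, 54 mm diameter, 30 mm high, about 60 g, at the start in the well at y = -80 mm of the caddy; point at its centre, half-way up (15 mm above its underside), z along its axis. May or may not be the one on the working catch
- tin_b_mid (a point): closed round aluminium cream tin, 54 mm diameter, 30 mm high, about 60 g, at the start in the middle well of the caddy; point at its centre, half-way up (15 mm above its underside), z along its axis. May or may not be the one on the working catch
- tin_c_mid (a point): closed round aluminium cream tin, 54 mm diameter, 30 mm high, about 60 g, at the start in the well at y = +80 mm of the caddy; point at its centre, half-way up (15 mm above its underside), z along its axis. May or may not be the one on the working catch
- tray: fixed shallow brown wooden tray, 150 mm (its x) by 200 mm (its y), walls 5 mm thick and 14 mm high, floor 5 mm thick; origin at the centre of its underside, z up. The teething ring lies in the half on its -y side, the +y half is free
- ring_mid (a point): blue teething ring lying flat in the tray, 68 mm outside, 42 mm inside diameter, 14 mm thick; point at its centre, half-way up
- mug_mid (a point): grey ceramic mug, 80 mm diameter, 90 mm high, handle on one side; behind the caddy, seen from the robot; point at its centre, half-way up
- aspirator_mid (a point): yellow plastic nasal aspirator, standing, 42 mm wide, 62 mm high; in front of the caddy; point half-way up
There are look-alikes about, which are no part of the job. Several things look just like the tray: the one meant starts farthest from the robot's base.

How it is judged:
On the way, in this order (a step that is already met when the one before it is completed fails the run):
1. one tin has sprung up about 22 mm in its well, the other two being home (((z of tin_a_mid in the frame of caddy between 0.07 and 0.0815 m and x of tin_a_mid in the frame of caddy between -0.006 and 0.006 m and z of tin_b_mid in the frame of caddy between 0.048 and 0.061 m and x of tin_b_mid in the frame of caddy between -0.005 and 0.005 m and z of tin_c_mid in the frame of caddy between 0.048 and 0.061 m and x of tin_c_mid in the frame of caddy between -0.005 and 0.005 m) or (z of tin_b_mid in the frame of caddy between 0.07 and 0.0815 m and x of tin_b_mid in the frame of caddy between -0.006 and 0.006 m and z of tin_a_mid in the frame of caddy between 0.048 and 0.061 m and x of tin_a_mid in the frame of caddy between -0.005 and 0.005 m and z of tin_c_mid in the frame of caddy between 0.048 and 0.061 m and x of tin_c_mid in the frame of caddy between -0.005 and 0.005 m) or (z of tin_c_mid in the frame of caddy between 0.07 and 0.0815 m and x of tin_c_mid in the frame of caddy between -0.006 and 0.006 m and z of tin_a_mid in the frame of caddy between 0.048 and 0.061 m and x of tin_a_mid in the frame of caddy between -0.005 and 0.005 m and z of tin_b_mid in the frame of caddy between 0.048 and 0.061 m and x of tin_b_mid in the frame of caddy between -0.005 and 0.005 m))), for 0.1 s.
2. that tin is lifted clear of the caddy in the fingers (((height (world z) of tin_a_mid above 0.095 m and contact force between the fingers and tin_a above 1 N) or (height (world z) of tin_b_mid above 0.095 m and contact force between the fingers and tin_b above 1 N) or (height (world z) of tin_c_mid above 0.095 m and contact force between the fingers and tin_c above 1 N))), for 0.1 s.
At the end, for the whole second after the job is handed in: One tin, let go, rests flat (within 0.08 rad) on the tray's floor, centre within 50 mm (tray x) and 75 mm (tray y) of the tray's centre; the ring lies flat in the tray; the other two tins are level in their wells, centres 48 to 61 mm above the table (((x of tin_a_mid in the frame of tray between -0.05 and 0.05 m and y of tin_a_mid in the frame of tray between -0.075 and 0.075 m and z of tin_a_mid in the frame of tray between 0.017 and 0.0225 m and angle between tin_a_mid's own z axis and vertical below 0.08 rad and linear speed of tin_a below 0.02 m/s and z of tin_b_mid in the frame of caddy between 0.048 and 0.061 m and x of tin_b_mid in the frame of caddy between -0.005 and 0.005 m and z of tin_c_mid in the frame of caddy between 0.048 and 0.061 m and x of tin_c_mid in the frame of caddy between -0.005 and 0.005 m and height (world z) of ring_mid below 0.018 m) or (x of tin_b_mid in the frame of tray between -0.05 and 0.05 m and y of tin_b_mid in the frame of tray between -0.075 and 0.075 m and z of tin_b_mid in the frame of tray between 0.017 and 0.0225 m and angle between tin_b_mid's own z axis and vertical below 0.08 rad and linear speed of tin_b below 0.02 m/s and z of tin_a_mid in the frame of caddy between 0.048 and 0.061 m and x of tin_a_mid in the frame of caddy between -0.005 and 0.005 m and z of tin_c_mid in the frame of caddy between 0.048 and 0.061 m and x of tin_c_mid in the frame of caddy between -0.005 and 0.005 m and height (world z) of ring_mid below 0.018 m) or (x of tin_c_mid in the frame of tray between -0.05 and 0.05 m and y of tin_c_mid in the frame of tray between -0.075 and 0.075 m and z of tin_c_mid in the frame of tray between 0.017 and 0.0225 m and angle between tin_c_mid's own z axis and vertical below 0.08 rad and linear speed of tin_c below 0.02 m/s and z of tin_a_mid in the frame of caddy between 0.048 and 0.061 m and x of tin_a_mid in the frame of caddy between -0.005 and 0.005 m and z of tin_b_mid in the frame of caddy between 0.048 and 0.061 m and x of tin_b_mid in the frame of caddy between -0.005 and 0.005 m and height (world z) of ring_mid below 0.018 m))); the robot touches nothing.
It fails at once if a tin in its well is pressed with more than 30 N (its lid would dent) ((contact force between the fingers and tin_a above 30 N and z of tin_a_mid in the frame of caddy between 0.02 and 0.062 m and horizontal distance between tin_a_mid and caddy below 0.09 m) or (contact force between the fingers and tin_b above 30 N and z of tin_b_mid in the frame of caddy between 0.02 and 0.062 m and horizontal distance between tin_b_mid and caddy below 0.09 m) or (contact force between the fingers and tin_c above 30 N and z of tin_c_mid in the frame of caddy between 0.02 and 0.062 m and horizontal distance between tin_c_mid and caddy below 0.09 m)).
It fails at once if a tin is let go more than 20 mm above the tray or the table, away from the caddy ((horizontal distance between tin_a_mid and caddy above 0.13 m and height (world z) of tin_a_mid above 0.042 m and contact force between the fingers and tin_a below 0.1 N) or (horizontal distance between tin_b_mid and caddy above 0.13 m and height (world z) of tin_b_mid above 0.042 m and contact force between the fingers and tin_b below 0.1 N) or (horizontal distance between tin_c_mid and caddy above 0.13 m and height (world z) of tin_c_mid above 0.042 m and contact force between the fingers and tin_c below 0.1 N)).
It fails at once if the mug or the aspirator is pushed more than 25 mm, or the teething ring more than 20 mm (distance of any of mug_mid, aspirator_mid from where it was at the start of the episode above 0.025 m or distance of ring_mid from where it was at the start of the episode above 0.02 m).
It also fails if it takes over 51 s, if anything falls off the work surface, if the arm or the gripper's body presses on something with over 40 N, if the wrist force passes 120 N, or if a joint passes its speed limit or range.

ROBOT

A 6-joint arm with a two-finger parallel gripper is mounted at the origin on the work surface. World frame = base frame: x ahead of the robot, y to its left, z up, the work surface at z = 0. Lengths are in m, angles in rad, forces in N, time in s.
With the tool pointing down it reaches from about 0.35 to 0.85 m from the base axis. Payload 8.1 kg.
Tool frame: the origin (TCP) lies between the finger pads; the fingertips stand 11 mm ahead of it and the grasp point (between the pads) lies 8 mm behind it (robot.tips_ahead is the distance from the TCP to the fingertips, in m); z points along the fingers, y is the line along which they close (so a half turn about z gives the same grasp; the last joint's range is limited). The gripper opens to 93 mm and grips with 3 to 60 N. Pads are 15 mm wide; open, the fingers measure 128 mm over their backs; the gripper's body (75 mm by 188 mm) begins 65 mm behind the grasp point.
Start: joints at [1.056, 0.13, 1.488, -0, 1.523, -0.085], TCP at [0.25, 0.545, 0.23] pointing down, gripper open.
Joint ranges: [-2.96, 2.96], [-0.89, 2.26], [0.02, 2.5], [-1.34, 4.48], [0, 2.73], [-2.66, 2.66]. Speed limits (rad/s): [2.39, 2.39, 2.79, 3.14, 3.14, 3.14].

INTERFACE

Orientations are given as a rotation vector (axis times angle).
In Python, from plant import robot gives the robot as it stands. The module is installed in compiled form; this text tells all that it offers.
- The arm moves only by the tool move_arm, never from a script. Its argument "deltas" is one flat list of numbers, 7 for each row, row after row: the shift along the tool's x, y, z in m, then the turn, a rotation vector about the tool's x, y, z in rad, then the opening, from 0 (shut) to 1 (fully open). A call has 1 to 12 rows; each row is the pose to reach, as a shift and turn from the pose commanded when the call began, along the tool's axes at that moment; what a row does not reach only later rows make up. A row lasts 1/8 s, in which the tool goes at most 62.5 mm and 10.7 degrees, less where a joint would pass 70% of its speed; a pose out of reach is approached as far as the arm can. A call with a gripper value outside its range is refused whole. The fingers move at their own pace and stop on an object; "squeeze" is the grip in N (left out, the last holds). Time passes only in rows, so rows that repeat a pose let the fingers close. It gives the time, the measured TCP pose, the force, the opening and the grip force at its end, in the units of the state.
- robot.read_state(): the state, without advancing time (a new reading comes with each control period).
- robot.read_camera(name): name is "side" or "top"; returns (picture, depth): 384x512x3 uint8, red, green, blue; 384x512 float32, m along the optical axis (not along the pixel's ray), 0 where there is no reading.
- robot.camera_model(name): a dict with "K" (3x3 intrinsics, pixels), "R" (3x3) and "t" (3): a world point X has camera coordinates R X + t. Camera axes: x right, y down, z forward; pixel columns grow to the right and rows downward; lengths in m; the calibration is good to about 2 mm. A picture is of the moment at which its call begins. camera_model takes no time and is no camera call.
- robot.close_job(): hands the job in; it is judged then, once.
Trained networks look in the newest picture that a camera, given by its name, has taken for a name from the list of things; names that differ only in an ending like _2 or _b are one class to them, and where a whole thing is asked for, a point or a joint stands for the part that bears it (a point fixed in the world has none). Each returns a list of dicts, best first, with "confidence" (0 to 1); they miss things now and then, are a little off and sometimes report something else, mostly with a low value. They report only what shows in the picture. A call takes as long as a camera call. They do not tell look-alikes from the thing itself.
- robot.recognise(camera, label): "uv" ([column, row] in pixels, amid what is visible of it).
The state is a dict: "t": time; "q": joint angles; "dq": joint speeds; "joint_torque": joint torques, N m; "tool_pos": TCP position; "orientation": TCP orientation; "force": force on the tool from outside, world axes, zero at the start; "wrist_torque": the same for the moment, N m; "opening": finger opening in m; "gripper_force": force on a finger pad.
Only numpy, scipy, OpenCV 4.12 (cv2) and the standard library are available. Lean on these libraries where they do the work, as an engineer would, in place of code of your own. Each camera call takes 0.05 s, during which the arm holds its last target. There are 200 camera calls.

## Working session

There is one attempt and no reset: what is moved stays moved. The work goes in short steps, Python scripts to look and compute and a tool call to move; the robot and the scene stay as the last step left them, time stands still between calls to the robot, and variables do not carry over. Pictures are saved under pics/ and viewed, at most 10 in all, crops included, and the job is handed in when it is done.

Besides the shell and the picture viewer there is one more tool, called after "Request:" by a JSON object that holds its "fn" and its "kwargs". move_arm: Moves the arm, as the interface text tells. Its arguments: {"type":"object","properties":{"deltas":{"type":"array","items":{"type":"number"}},"squeeze":{"type":"number"}},"required":["deltas"]}

```bash
mkdir -p pics; cat > h.py <<'E'
import numpy as np, cv2
from plant import robot
from scipy.spatial.transform import Rotation as Ro
def look(n,f=None):
    im,d=robot.read_camera(n)
    if f: cv2.imwrite('pics/'+f,im[:,:,::-1])
    return im,d
def cloud(n,d):
    m=robot.camera_model(n);K=np.array(m['K']);R=np.array(m['R']);t=np.array(m['t'])
    v,u=np.mgrid[:d.shape[0],:d.shape[1]]
    P=np.stack([(u-K[0,2])/K[0,0]*d,(v-K[1,2])/K[1,1]*d,d],-1)
    return (P-t)@R
def tool():
    s=robot.read_state(); return np.array(s['tool_pos']),Ro.from_rotvec(s['orientation']).as_matrix(),s
E
python3 - <<'E'
from h import *
for n in('top','side'):
    im,d=look(n,n+'0.png'); P=cloud(n,d); np.savez(n+'0.npz',im=im,d=d,P=P)
    for l in('caddy','tray','tin_a_mid','ring_mid','mug_mid','aspirator_mid'):
        for r in robot.recognise(n,l):
            u,v=[int(round(x)) for x in r['uv']]; print(n,l,u,v,round(r['confidence'],2),P[v,u].round(3))
p,R,s=tool();print(p,R.round(3),s['force'],s['opening'],s['t'])
E
```

```text
top caddy 332 167 0.77 [ 0.537 -0.181  0.07 ]
top tray 165 269 0.91 [0.259 0.256 0.004]
top tray 195 166 0.69 [0.544 0.189 0.003]
top tin_a_mid 368 155 0.59 [ 0.571 -0.276  0.072]
top ring_mid 182 170 0.74 [0.529 0.222 0.019]
top mug_mid 325 123 0.64 [ 0.678 -0.174  0.005]
side caddy 339 266 0.67 [ 0.544 -0.23   0.071]
side caddy 360 281 0.43 [ 0.571 -0.278  0.07 ]
side tray 172 168 0.79 [0.259 0.244 0.007]
side tray 273 161 0.69 [0.542 0.179 0.007]
side tin_a_mid 362 281 0.87 [ 0.573 -0.281  0.074]
side ring_mid 254 151 0.77 [0.499 0.224 0.019]
side mug_mid 374 232 0.83 [ 0.69  -0.146  0.021]
side aspirator_mid 286 258 0.8 [ 0.451 -0.153  0.034]
[0.24999886 0.54545572 0.22966533] [[-0.909  0.417 -0.   ]
 [ 0.417  0.909  0.   ]
 [ 0.     0.    -1.   ]] [ 0.05382464 -0.32663254  0.83778858] 0.09313653536121975 0.7
```

View pics/top0.png

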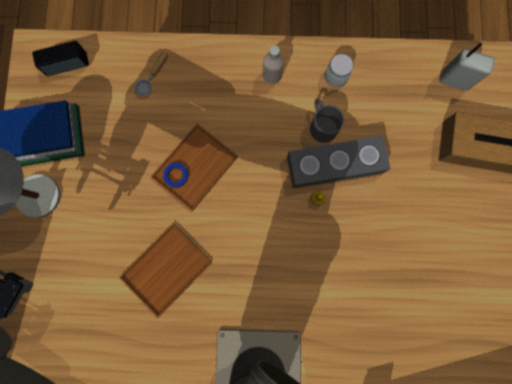

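View pics/side0.png

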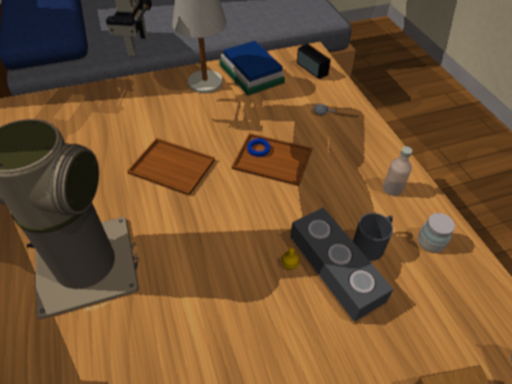

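Two objects look like the tray. In the top view they are at (195,166), r≈0.58 m with the ring in it, and at (165,269), r≈0.36 m and empty. The far one at (195,166) is meant, since it is farthest from the base and holds the ring. Next I'll measure the caddy, tray and ring, and confirm the tray in a crop.

```bash
python3 - <<'E'
from h import *
z=np.load('top0.npz');im,P=z['im'],z['P']
def rect(mask,zz):
    m=mask.astype(np.uint8);m=cv2.morphologyEx(m,cv2.MORPH_OPEN,np.ones((3,3)))
    c=max(cv2.findContours(m,cv2.RETR_EXTERNAL,cv2.CHAIN_APPROX_NONE)[0],key=cv2.contourArea)
    q=np.array([P[v,u,:2] for u,v in c[:,0]],np.float32)
    r=cv2.minAreaRect(q);print(r, cv2.boxPoints(r).round(3).tolist())
    return r
Z=P[...,2];X=P[...,0];Y=P[...,1]
rect((Z>.06)&(Z<.08)&(abs(X-.54)<.12)&(abs(Y+.2)<.17),.07)
hsv=cv2.cvtColor(im,cv2.COLOR_RGB2HSV)
# tray: colour
for n in('top','side'):
    z=np.load(n+'0.npz');im,P=z['im'],z['P'];X,Y,Z=P[...,0],P[...,1],P[...,2]
    hsv=cv2.cvtColor(im,cv2.COLOR_RGB2HSV).astype(int)
    b=(hsv[...,0]>105)&(hsv[...,0]<130)&(hsv[...,1]>120)&(abs(X-.52)<.1)&(abs(Y-.22)<.1)
    q=P[b];print(n,'ring',q[:,:2].min(0),q[:,:2].max(0),(q.max(0)+q.min(0))/2,len(q))
    w=(abs(X-.54)<.16)&(abs(Y-.19)<.16)
    wall=(Z>.009)&(Z<.03)&w&~b
    q=P[wall][:,:2].astype(np.float32);r=cv2.minAreaRect(q);print(n,'wall',r,len(q),cv2.boxPoints(r).round(3).tolist())
    # lids: bright on caddy
    lid=((hsv[...,1]<90)&(hsv[...,2]>95)&(Z>.06)&(Z<.085)&(abs(X-.54)<.1)&(abs(Y+.2)<.15)).astype(np.uint8)
    k,_,st,ce=cv2.connectedComponentsWithStats(lid)
    for i in range(1,k):
        if st[i,4]>60:
            q=P[_==i];print(n,'lid',ce[i].round(),st[i,4],q.mean(0).round(4))
    # mug / aspirator tops
    for nm,c,zl in(('mug',(.68,-.16),.05),('asp',(.45,-.15),.03)):
        m=(np.hypot(X-c[0],Y-c[1])<.07)&(Z>zl)&(Z<.12)
        if nm=='asp': m&=(hsv[...,0]>20)&(hsv[...,0]<35)&(hsv[...,1]>150)
        q=P[m]
        if len(q):print(n,nm,q.min(0).round(3),q.max(0).round(3))
im=cv2.imread('pics/top0.png');cv2.imwrite('pics/c0.png',cv2.resize(im[110:330,110:400],None,fx=2.6,fy=2.6,interpolation=cv2.INTER_CUBIC))
E
```

```text
((0.5570378303527832, -0.20035551488399506), (0.09304853528738022, 0.25681960582733154), 11.141430854797363) [[0.4869999885559082, -0.08299999684095383], [0.5360000133514404, -0.33500000834465027], [0.6269999742507935, -0.31700000166893005], [0.578000009059906, -0.06499999761581421]]
top ring [0.48347675 0.20822985] [0.55177152 0.27200274] [0.51762414 0.2401163  0.01197852] 269
top wall ((0.5179740190505981, 0.20949149131774902), (0.15098990499973297, 0.25940799713134766), 52.522579193115234) 509 [[0.36899998784065247, 0.2280000001192093], [0.574999988079071, 0.07100000232458115], [0.6669999957084656, 0.1899999976158142], [0.460999995470047, 0.3479999899864197]]
top lid [369. 155.] 326 [ 0.5726 -0.2789  0.0695]
top mug [ 0.62  -0.207  0.05 ] [ 0.726 -0.13   0.094]
top asp [ 0.443 -0.167  0.03 ] [ 0.475 -0.137  0.065]
side ring [0.48548953 0.20667906] [0.54934859 0.27460445] [0.51741906 0.24064175 0.01552942] 233
side wall ((0.5203431844711304, 0.21135427057743073), (0.1561320275068283, 0.26262032985687256), 52.112850189208984) 598 [[0.36899998784065247, 0.23000000417232513], [0.5759999752044678, 0.0689999982714653], [0.671999990940094, 0.19200000166893005], [0.4650000035762787, 0.3540000021457672]]
side lid [318. 231.] 66 [ 0.5395 -0.1293  0.0699]
side lid [339. 257.] 74 [ 0.5547 -0.2085  0.0708]
side lid [362. 281.] 460 [ 0.5744 -0.2794  0.0709]
side mug [ 0.623 -0.209  0.05 ] [ 0.732 -0.127  0.094]
side asp [ 0.446 -0.169  0.03 ] [ 0.479 -0.139  0.065]
```

View pics/c0.png

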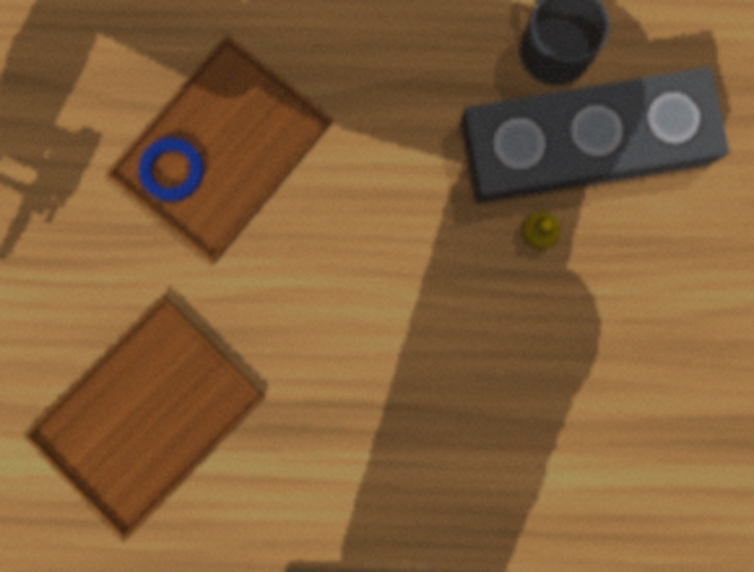

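The crop confirms it: the ring lies in the far tray, centred at about crop (220,150) (world ≈ (0.541, 0.190)). The near tray at crop (147,415) is empty. The caddy is at (0.557, -0.200) with yaw ≈ 11.1°. First I'll go above the nearest tin with the fingers shut.

Request:
{"fn": "move_arm", "kwargs": {"deltas": [-0.5435,-0.485,0.07,0,0,-0.622,0,-0.5435,-0.485,0.07,0,0,-0.622,0,-0.5435,-0.485,0.07,0,0,-0.622,0,-0.5435,-0.485,0.07,0,0,-0.622,0,-0.5435,-0.485,0.07,0,0,-0.622,0,-0.5435,-0.485,0.07,0,0,-0.622,0,-0.5435,-0.485,0.07,0,0,-0.622,0,-0.5435,-0.485,0.07,0,0,-0.622,0,-0.5435,-0.485,0.07,0,0,-0.622,0,-0.5435,-0.485,0.07,0,0,-0.622,0,-0.5435,-0.485,0.07,0,0,-0.622,0,-0.5435,-0.485,0.07,0,0,-0.622,0], "squeeze": 10}}

```text
t: 2.2
tool_pos: [0.5426, -0.1244, 0.1596]
orientation: [-0.3, 3.127, -0.0]
force: [1.2, -0.0, 1.3]
opening: 0.0005
gripper_force: 0.0
```

Request:
{"fn": "move_arm", "kwargs": {"deltas": [0,0.001,0.06,0,0,0,0,0,0.001,0.071,0,0,0,0,0,0.001,0.072,0,0,0,0,0,0.001,0.072,0,0,0,0]}}

```text
t: 2.7
tool_pos: [0.5431, -0.1207, 0.09]
orientation: [-0.303, 3.124, -0.002]
force: [-0.4, -0.4, 0.9]
opening: 0.0007
gripper_force: 0.0
```

```bash
python3 -c "
from h import *
p,R,s=tool();print(p,s['force'],s['t'],robot.tips_ahead)"
```

```text
[ 0.54313307 -0.12071737  0.0899792 ] [-0.38886679 -0.43744356  0.90883696] 2.7 0.011
```

Request:
{"fn": "move_arm", "kwargs": {"deltas": [0,0,0.002,0,0,0,0,0,0,0.004,0,0,0,0,0,0,0.004,0,0,0,0]}}

```text
t: 3.08
tool_pos: [0.5419, -0.1208, 0.0839]
orientation: [-0.302, 3.127, -0.0]
force: [0.3, -0.1, 0.1]
opening: 0.0005
gripper_force: 0.0
```

Request:
{"fn": "move_arm", "kwargs": {"deltas": [0,0,0.001,0,0,0,0,0,0,0.001,0,0,0,0]}}

```text
t: 3.32
tool_pos: [0.5417, -0.1209, 0.0825]
orientation: [0.301, -3.127, -0.0]
force: [0.1, 0.3, 0.2]
opening: 0.0006
gripper_force: 0.0
```

Request:
{"fn": "move_arm", "kwargs": {"deltas": [0,0,0.001,0,0,0,0,0,0,0.001,0,0,0,0]}}

```text
t: 3.58
tool_pos: [0.5417, -0.1209, 0.0815]
orientation: [0.301, -3.127, -0.0]
force: [-0.9, 0.5, 0.2]
opening: 0.0005
gripper_force: 0.0
```

Request:
{"fn": "move_arm", "kwargs": {"deltas": [0,0,0.001,0,0,0,0,0,0,0.001,0,0,0,0]}}

```text
t: 3.82
tool_pos: [0.5419, -0.121, 0.0808]
orientation: [-0.301, 3.127, -0.0]
force: [0.3, -0.5, 0.5]
opening: 0.0005
gripper_force: 0.4
```

Request:
{"fn": "move_arm", "kwargs": {"deltas": [0,0,0.001,0,0,0,0,0,0,0.001,0,0,0,0]}}

```text
t: 4.08
tool_pos: [0.542, -0.121, 0.0804]
orientation: [-0.301, 3.127, -0.0]
force: [-3.3, 0.9, 5.5]
opening: 0.0002
gripper_force: 3.1
```

Request:
{"fn": "move_arm", "kwargs": {"deltas": [0,0,0.001,0,0,0,0,0,0,0.001,0,0,0,0]}}

```text
t: 4.32
tool_pos: [0.5421, -0.121, 0.08]
orientation: [-0.302, 3.126, -0.001]
force: [-5.2, 1.0, 11.3]
opening: 0.0007
gripper_force: 5.7
```

Force reached 11 N with only ~0.8 mm of travel, so this well is stuck. Next is the middle tin.

Request:
{"fn": "move_arm", "kwargs": {"deltas": [0,0,-0.012,0,0,0,0,0,-0.04,-0.014,0,0,0,0,0,-0.08,-0.014,0,0,0,0,0,-0.081,-0.014,0,0,0,0,0,-0.081,-0.006,0,0,0,0,0,-0.081,-0.004,0,0,0,0,0,-0.081,-0.004,0,0,0,0]}}

```text
t: 5.2
tool_pos: [0.5568, -0.1994, 0.082]
orientation: [0.303, -3.126, -0.001]
force: [-0.5, -0.5, 0.1]
opening: 0.0007
gripper_force: 0.0
```

Request:
{"fn": "move_arm", "kwargs": {"deltas": [0,0,0.001,0,0,0,0,0,0,0.001,0,0,0,0]}}

```text
t: 5.45
tool_pos: [0.5573, -0.2002, 0.0817]
orientation: [-0.302, 3.127, -0.0]
force: [-0.3, 0.4, -0.2]
opening: 0.0004
gripper_force: 0.0
```

Request:
{"fn": "move_arm", "kwargs": {"deltas": [0,0,0.001,0,0,0,0,0,0,0.001,0,0,0,0]}}

```text
t: 5.7
tool_pos: [0.5575, -0.2004, 0.0811]
orientation: [-0.301, 3.127, -0.0]
force: [-0.7, 0.5, 3.1]
opening: 0.0003
gripper_force: 1.6
```

Request:
{"fn": "move_arm", "kwargs": {"deltas": [0,0,0.001,0,0,0,0,0,0,0.001,0,0,0,0]}}

```text
t: 5.95
tool_pos: [0.5576, -0.2005, 0.0807]
orientation: [-0.301, 3.126, -0.0]
force: [-2.5, 2.1, 9.3]
opening: 0.0006
gripper_force: 4.4
```

Request:
{"fn": "move_arm", "kwargs": {"deltas": [0,0,0.0005,0,0,0,0,0,0,0.0005,0,0,0,0]}}

```text
t: 6.2
tool_pos: [0.5577, -0.2005, 0.0806]
orientation: [-0.301, 3.126, -0.001]
force: [-4.5, 3.3, 10.9]
opening: 0.0005
gripper_force: 5.6
```

The middle well is stiff too, at 11 N over ~0.6 mm. Now the third.

Request:
{"fn": "move_arm", "kwargs": {"deltas": [0,0,-0.012,0,0,0,0,0,-0.04,-0.014,0,0,0,0,0,-0.08,-0.014,0,0,0,0,0,-0.08,-0.014,0,0,0,0,0,-0.08,-0.006,0,0,0,0,0,-0.08,-0.003,0,0,0,0,0,-0.08,-0.003,0,0,0,0]}}

```text
t: 7.08
tool_pos: [0.5722, -0.2779, 0.0818]
orientation: [0.303, -3.126, -0.001]
force: [-1.2, 0.1, 1.8]
opening: 0.0001
gripper_force: 0.3
```

Request:
{"fn": "move_arm", "kwargs": {"deltas": [0,0,0.001,0,0,0,0,0,0,0.001,0,0,0,0]}}

```text
t: 7.32
tool_pos: [0.5727, -0.2785, 0.0815]
orientation: [-0.302, 3.127, 0.0]
force: [-0.7, 2.0, 4.3]
opening: 0.0002
gripper_force: 1.9
```

Request:
{"fn": "move_arm", "kwargs": {"deltas": [0,0,0.001,0,0,0,0,0,0,0.001,0,0,0,0]}}

```text
t: 7.58
tool_pos: [0.5727, -0.2787, 0.0803]
orientation: [-0.302, 3.127, 0.0]
force: [-0.8, 2.8, 4.3]
opening: 0.0
gripper_force: 2.2
```

Request:
{"fn": "move_arm", "kwargs": {"deltas": [0,0,0.001,0,0,0,0,0,0,0.001,0,0,0,0]}}

```text
t: 7.82
tool_pos: [0.5727, -0.2789, 0.0793]
orientation: [-0.301, 3.127, 0.0]
force: [-0.7, 2.4, 4.6]
opening: 0.0004
gripper_force: 2.3
```

The third tin gives at ~4.5 N. I'll press on through the unlatch travel, then back off.

Request:
{"fn": "move_arm", "kwargs": {"deltas": [0,0,0.002,0,0,0,0,0,0,0.004,0,0,0,0,0,0,0.006,0,0,0,0,0,0,0.0075,0,0,0,0,0,0,0.0075,0,0,0,0]}}

```text
t: 8.45
tool_pos: [0.5727, -0.2791, 0.0719]
orientation: [-0.301, 3.127, -0.0]
force: [-0.6, 3.2, 6.3]
opening: 0.0007
gripper_force: 3.1
```

Request:
{"fn": "move_arm", "kwargs": {"deltas": [0,0,-0.02,0,0,0,0,0,0,-0.045,0,0,0,0,0,0,-0.065,0,0,0,1,0,0,-0.065,0,0,0,1,0,0,-0.065,0,0,0,1,0,0,-0.065,0,0,0,1]}}

```text
t: 9.2
tool_pos: [0.5718, -0.2786, 0.1352]
orientation: [0.301, -3.125, -0.002]
force: [-0.9, 0.5, 0.4]
opening: 0.0358
gripper_force: 0.0
```

```bash
python3 - <<'E'
from h import *
for n in('top','side'):
    im,d=look(n,n+'1.png');P=cloud(n,d);X,Y,Z=P[...,0],P[...,1],P[...,2]
    for c in((.5723,-.2789),(.557,-.2004),(.5417,-.1219)):
        m=(np.hypot(X-c[0],Y-c[1])<.035)&(Z>.083)&(Z<.1);q=P[m]
        m2=(np.hypot(X-c[0],Y-c[1])<.018)&(Z<.12);print(n,len(q),(q.min(0)+q.max(0)).round(4)/2 if len(q) else '',np.median(P[m2],0).round(4) if m2.any() else '')
p,R,s=tool();print(p,s['opening'],s['t'])
E
```

```text
top 0  
top 0  [ 0.5567 -0.2004  0.0689]
top 0  [ 0.5413 -0.1212  0.0688]
side 446 [ 0.574   -0.27845  0.08995] [ 0.5721 -0.2788  0.0933]
side 0  [ 0.5568 -0.201   0.071 ]
side 0  [ 0.5417 -0.123   0.0707]
[ 0.57194989 -0.27864492  0.13544031] 0.044016068205399876 9.3
```

View pics/side1.png

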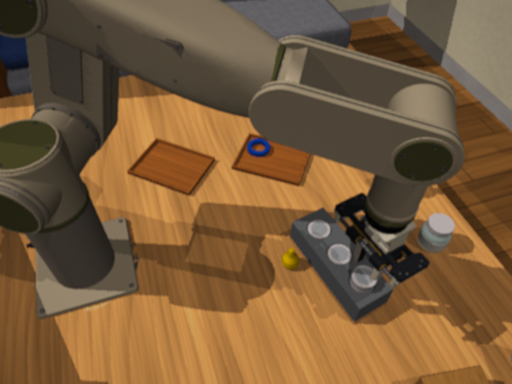

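Side view: the tin at about (363,278) stands proud, with its lid at z≈0.093. The other two, at (319,229) and (340,254), are level. I'll open fully, descend and grip.

Request:
{"fn": "move_arm", "kwargs": {"deltas": [0,0,0,0,0,0,1,0,0,0,0,0,0,1,0,0,0,0,0,0,1,0,0,0,0,0,0,1,0,0,0,0,0,0,1,0,0,0.02,0,0,0,1,0,0,0.035,0,0,0,1,0,0,0.045,0,0,0,1,0,0,0.049,0,0,0,1,0,0,0.049,0,0,0,1,0,0,0.049,0,0,0,1]}}

```text
t: 10.68
tool_pos: [0.573, -0.2792, 0.0884]
orientation: [-0.301, 3.126, -0.001]
force: [-1.0, -0.6, 0.6]
opening: 0.0933
gripper_force: 0.0
```

Request:
{"fn": "move_arm", "kwargs": {"deltas": [0,0,0.001,0,0,0,0.4,0,0,0.001,0,0,0,0.4,0,0,0.001,0,0,0,0.4,0,0,0.001,0,0,0,0.4,0,0,0.001,0,0,0,0.4,0,0,0.001,0,0,0,0.4], "squeeze": 15}}

```text
t: 11.42
tool_pos: [0.5726, -0.279, 0.0867]
orientation: [-0.301, 3.127, -0.0]
force: [-0.5, 0.3, -0.0]
opening: 0.0535
gripper_force: 15.0
```

Request:
{"fn": "move_arm", "kwargs": {"deltas": [0,0,-0.01,0,0,0,0.4,0,0,-0.025,0,0,0,0.4,0,0,-0.045,0,0,0,0.4,0,0,-0.065,0,0,0,0.4,0,0,-0.08,0,0,0,0.4,0,0,-0.08,0,0,0,0.4,0,0,-0.08,0,0,0,0.4], "squeeze": 20}}

```text
t: 12.3
tool_pos: [0.5722, -0.2788, 0.166]
orientation: [0.301, -3.126, -0.001]
force: [0.0, 0.2, -1.4]
opening: 0.0537
gripper_force: 20.0
```

```bash
python3 - <<'E'
from h import *
p,R,s=tool();print(p,s['opening'],s['gripper_force'],s['force'],s['t'])
c=np.array([.5415,.191]);ty=np.array([.795,-.606]);tgt=np.r_[c+.042*ty,.11]
print(tgt,R.T@(tgt-p))
y=R[:,1];a=np.arctan2(y[1],y[0]);print('turn',-(np.arctan2(.795,.606)-a))
E
```

```text
[ 0.57217988 -0.27877952  0.16595887] 0.05369281727801387 19.999867379665375 [ 0.01932549  0.19680675 -1.4410596 ] 12.3
[0.57489  0.165548 0.11    ] [-0.08757834  0.43559137  0.05617719]
turn 0.8435075719860651
```

Request:
{"fn": "move_arm", "kwargs": {"deltas": [-0.004,0.02,0,0,0,0.04,0.4,-0.011,0.055,0,0,0,0.11,0.4,-0.019,0.095,0,0,0,0.18,0.4,-0.028,0.14,0,0,0,0.27,0.4,-0.037,0.185,0,0,0,0.36,0.4,-0.046,0.23,0,0,0,0.45,0.4,-0.055,0.275,0,0,0,0.54,0.4,-0.064,0.32,0,0,0,0.63,0.4,-0.073,0.365,0.015,0,0,0.71,0.4,-0.081,0.405,0.03,0,0,0.79,0.4,-0.086,0.427,0.045,0,0,0.844,0.4,-0.0876,0.4356,0.056,0,0,0.844,0.4]}}

```text
t: 13.8
tool_pos: [0.5741, 0.1664, 0.1086]
orientation: [-1.002, -2.975, 0.002]
force: [0.7, 0.1, -1.1]
opening: 0.0533
gripper_force: 20.0
```

```bash
python3 - <<'E'
from h import *
im,d=look('side','side2.png');look('top','top2.png')
p,R,s=tool();print(p,s['opening'],s['gripper_force'],s['t'],R.round(3).tolist())
P=cloud('side',d);m=(np.hypot(P[...,0]-p[0],P[...,1]-p[1])<.05)&(P[...,2]>.06)&(P[...,2]<.125)
hsv=cv2.cvtColor(im,cv2.COLOR_RGB2HSV);print(P[m].min(0),P[m].max(0))
a=cv2.imread('pics/side2.png')[90:240,200:380];cv2.imwrite('pics/c2.png',cv2.resize(a,None,fx=4,fy=4,interpolation=2))
E
```

```text
[0.57368626 0.16541725 0.10816671] 0.0539707762398721 19.99985307455063 13.9 [[-0.796, 0.605, -0.004], [0.605, 0.796, -0.001], [0.003, -0.003, -1.0]]
[0.54426101 0.12793434 0.08478945] [0.60289127 0.1793908  0.1249845 ]
```

View pics/c2.png

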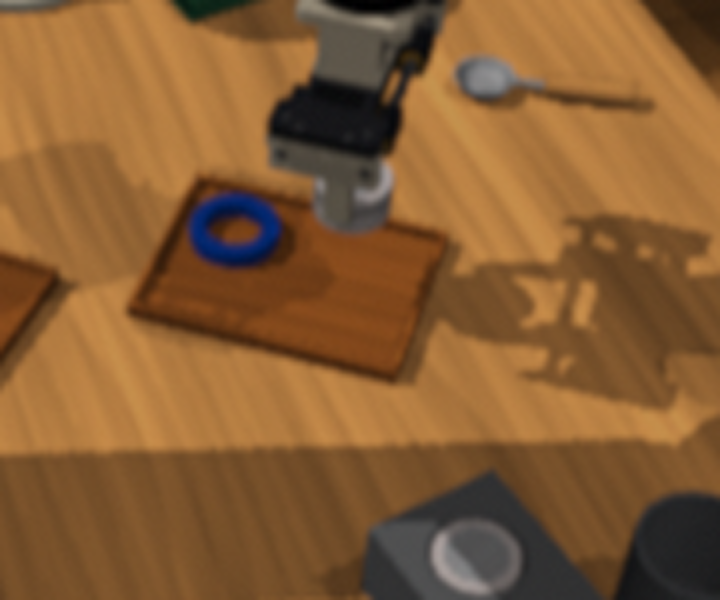

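The crop shows the tin held level at about crop (353,195), above the free half, with the ring at (235,230) clear of it. Lowering now.

Request:
{"fn": "move_arm", "kwargs": {"deltas": [0,0,0.025,0,0,0,0.4,0,0,0.05,0,0,0,0.4,0,0,0.065,0,0,0,0.4,0,0,0.072,0,0,0,0.4,0,0,0.074,0,0,0,0.4,0,0,0.074,0,0,0,0.4,0,0,0.074,0,0,0,0.4]}}

```text
t: 14.78
tool_pos: [0.5759, 0.1655, 0.0375]
orientation: [1.005, 2.975, 0.001]
force: [0.6, 0.8, -0.4]
opening: 0.0535
gripper_force: 20.0
```

Request:
{"fn": "move_arm", "kwargs": {"deltas": [0,0,0.001,0,0,0,0.4,0,0,0.002,0,0,0,0.4,0,0,0.002,0,0,0,0.4]}}

```text
t: 15.15
tool_pos: [0.5752, 0.1654, 0.0345]
orientation: [-1.006, -2.976, 0.0]
force: [-0.8, 0.1, -1.2]
opening: 0.0536
gripper_force: 20.0
```

Request:
{"fn": "move_arm", "kwargs": {"deltas": [0,0,0.001,0,0,0,0.4,0,0,0.002,0,0,0,0.4,0,0,0.003,0,0,0,0.4,0,0,0.003,0,0,0,0.4]}}

```text
t: 15.65
tool_pos: [0.5752, 0.1653, 0.0315]
orientation: [-1.006, -2.976, 0.0]
force: [0.0, 0.3, -0.1]
opening: 0.0535
gripper_force: 20.0
```

Request:
{"fn": "move_arm", "kwargs": {"deltas": [0,0,0.001,0,0,0,0.4,0,0,0.001,0,0,0,0.4]}}

```text
t: 15.9
tool_pos: [0.5752, 0.1653, 0.0306]
orientation: [-1.006, -2.976, 0.0]
force: [-0.1, -0.2, -1.0]
opening: 0.0537
gripper_force: 20.0
```

Request:
{"fn": "move_arm", "kwargs": {"deltas": [0,0,0.001,0,0,0,0.4,0,0,0.001,0,0,0,0.4]}}

```text
t: 16.15
tool_pos: [0.5752, 0.1653, 0.0295]
orientation: [-1.006, -2.976, 0.0]
force: [1.1, 0.3, -1.4]
opening: 0.0531
gripper_force: 20.0
```

Request:
{"fn": "move_arm", "kwargs": {"deltas": [0,0,0.001,0,0,0,0.4,0,0,0.001,0,0,0,0.4]}}

```text
t: 16.4
tool_pos: [0.5754, 0.1654, 0.0293]
orientation: [1.006, 2.976, 0.0]
force: [-2.1, -0.2, 4.4]
opening: 0.0536
gripper_force: 20.0
```

Request:
{"fn": "move_arm", "kwargs": {"deltas": [0,0,0.001,0,0,0,0.4,0,0,0.001,0,0,0,0.4]}}

```text
t: 16.65
tool_pos: [0.5754, 0.1654, 0.0292]
orientation: [1.006, 2.976, -0.0]
force: [-8.0, -1.9, 13.4]
opening: 0.0533
gripper_force: 20.0
```

The tin is on the floor. I'll relieve the push, release and retreat.

Request:
{"fn": "move_arm", "kwargs": {"deltas": [0,0,-0.0015,0,0,0,0.4,0,0,-0.0015,0,0,0,0.82,0,0,-0.0015,0,0,0,0.82,0,0,-0.0015,0,0,0,0.82,0,0,-0.0015,0,0,0,0.82,0,0,-0.01,0,0,0,0.82,0,0,-0.03,0,0,0,0.82,0,0,-0.07,0,0,0,0.82,0,0,-0.12,0,0,0,0.82,0,0,-0.17,0,0,0,0.82,0,0,-0.2,0,0,0,0.82,0,0,-0.2,0,0,0,0.82]}}

```text
t: 18.15
tool_pos: [0.5774, 0.1658, 0.2332]
orientation: [1.003, 2.969, 0.006]
force: [-0.3, -0.3, -0.4]
opening: 0.076
gripper_force: 0.0
```

```bash
python3 - <<'E'
from h import *
im,d=look('side','side3.png')
p,R,s=tool();print(p,s['opening'],s['t'])
P=cloud('side',d);X,Y,Z=P[...,0],P[...,1],P[...,2]
q=P[(np.hypot(X-.575,Y-.165)<.035)&(Z>.028)&(Z<.045)]
if len(q):
    c=q.mean(0);n=np.linalg.svd(q-c)[2][2] if len(q)<5000 else 0;print(c,len(q),n)
    r=c[:2]-[.5415,.191];print('tray xy',r@[.606,.795],r@[.795,-.606])
for c in((.557,-.2004),(.5417,-.1219)):
    print(np.median(P[(np.hypot(X-c[0],Y-c[1])<.018)&(Z<.12)],0))
a=cv2.imread('pics/side3.png')[100:330,200:440];cv2.imwrite('pics/c3.png',cv2.resize(a,None,fx=2.6,fy=2.6,interpolation=2))
E
```

```text
[0.57631424 0.16553077 0.23032916] 0.07644219385518995 18.2
[0.57709208 0.16257432 0.03568943] 230 [ 0.02990795  0.03422876 -0.99896642]
tray xy -0.0010296180168740874 0.045521663156541985
[ 0.55669388 -0.20122433  0.07099124]
[ 0.54215677 -0.12239814  0.07051801]
```

View pics/c3.png

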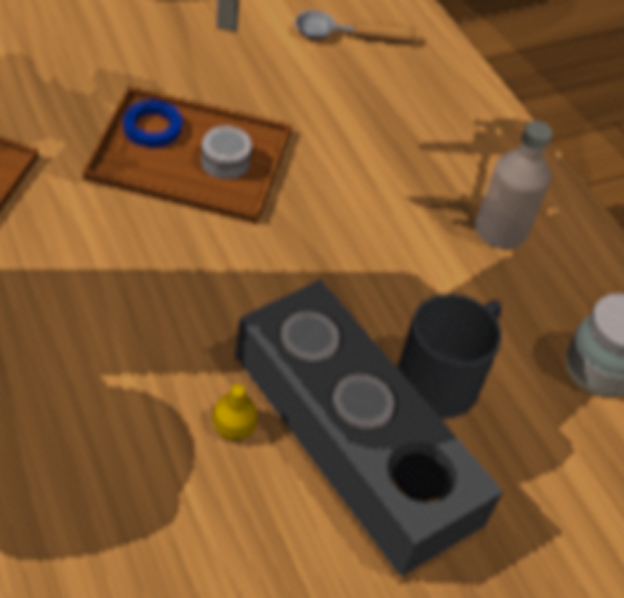

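The crop shows the tin flat in the tray at (226,150) beside the ring at (153,122). The other two tins are level at (310,335) and (363,400), and the third well is empty at (422,475). Everything else is undisturbed, so I'm handing in.

```bash
python3 -c "
from plant import robot
print(robot.close_job())"
```

```text
the job is handed in; nothing more can be done
None
```

I found the working catch under the third tin pressed (the end well farthest to the robot's right), lifted that tin out and set it flat in the far tray beside the ring, then handed the job in at about 18 s; the hand-in returned no verdict.

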